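# Drift the rack's joining plate into line and bolt it

### The job

The steel plate that joins the two lengths of the rack's foot rail is out of line with the bolt hole in the wood. Drive the red-handled tapered drift fully home through plate and rail to bring the holes into line, then swap it for the black hand bolt, pushed fully home in the same hole. Finish with the drift upright in the stand again. Do not disturb the things standing around.

Things in the scene. Friction and masses are not known exactly. Their poses are not given: they have to be found in the camera images.
- rail: The fixed beech foot rail of a rack: two lengths butted end to end, together 312 mm long (along its y), 64 wide (x; 68 over the black end caps), 45 high, lying on the worktop. Origin: middle of its underside. A bolt hole of 20 mm diameter goes right down through it at y = +70 mm.
- rail_hole (a point): Point on the axis of the rail's bolt hole at the height of the joining plate's top face (53 mm above the worktop); z up, other axes as the rail's. The hole is fixed; its mouth is 8 mm lower, under the plate.
- plate_hole (a point): Centre of the joining plate's free hole, at the plate's top face. The steel plate, 190 mm long, 44 wide, 8 thick, lies on the rail; this hole is 20 mm in diameter. In line with rail_hole when the plate lies straight along the rail.
- plate (a joint): Swing of the joining plate about the black-headed bolt already fitted at its other end (at y = -70 mm of the rail, 140 mm from the free hole; its head stands 17 mm over the plate). 0 = straight, holes in line; positive = anticlockwise from above. It starts at 0.040 to 0.054 rad (holes 5.6 to 7.6 mm out of line, toward the rail's -x). Stiff: about 2 N sideways at the hole moves it, and it stays where it is left.
- stand: Fixed dark wooden tool stand, 70 mm (x) by 190 (y), 56 high, with two upright sockets of 25 mm diameter, right through. Origin: middle of its underside.
- socket_a (a point): Centre of the mouth of the stand's socket at y = -60 mm, on its top face (56 mm above the worktop); z up.
- socket_b (a point): Centre of the mouth of the stand's socket at y = +60 mm, on its top face (56 mm above the worktop); z up.
- drift: Tapered drift with a long red round handle, hanging upright by its collar in one of the two sockets. Origin: on its axis at the underside of its steel collar; z up along the axis. Below: shank 48 mm long, 18.5 mm in diameter for the first 16 mm, then tapering to a 6 mm wide blunt tip. Collar 38 mm in diameter, 6 thick. Handle 30 mm in diameter, from 6 to 86 mm above the origin. 0.2 kg or so.
- bolt: Hand bolt with a shorter black round knob, hanging upright in the other socket. Origin: on its axis at the underside of its steel flange; z up along the axis. Below: shank 17 mm in diameter, 40 mm long, the last 3 mm chamfered to 11 mm. Flange 38 mm in diameter, 5 thick. Knob 30 mm in diameter, from 5 to 52 mm above the origin. 0.15 kg or so. A plain push fit: it is not screwed.
- lime_1: Bystander: green lime, about 60x48x48 mm; leave it alone.
- timer: Bystander: pale green and white round kitchen timer, 69 mm wide, 56 high; leave it alone.
- garlic: Bystander: garlic bulb, about 60 mm; leave it alone.
Things that resemble listed ones, but are neither listed nor needed, are in the scene too. Leave any turquoise look-alike of the bolt alone.

How it is judged:
On the way, in this order (a step that is already met when the one before it is completed fails the run):
1. the drift is fully home through plate and rail: collar on the plate (within 3 mm), upright, within 3 mm of the hole's axis (horizontal distance between drift and rail_hole below 0.003 m and z of drift in the frame of rail_hole between -0.003 and 0.003 m and angle between drift's own z axis and vertical below 0.06 rad), for 0.2 s.
2. the hand bolt is fully home through plate and rail (horizontal distance between bolt and rail_hole below 0.003 m and z of bolt in the frame of rail_hole between -0.003 and 0.003 m and angle between bolt's own z axis and vertical below 0.05 rad), for 0.2 s.
At the end, for the whole second after the job is handed in: Bolt home: flange within 3 mm of the plate, 3 mm of the rail hole's axis, upright within 0.05 rad; plate straight within 0.025 rad; drift in either socket, collar within 4 mm of the stand's top, 6 mm of the socket's axis, upright within 0.12 rad; both at rest (all of step 2 and ((horizontal distance between drift and socket_a below 0.006 m and z of drift in the frame of socket_a between -0.004 and 0.004 m and angle between drift's own z axis and vertical below 0.12 rad) or (horizontal distance between drift and socket_b below 0.006 m and z of drift in the frame of socket_b between -0.004 and 0.004 m and angle between drift's own z axis and vertical below 0.12 rad)) and value of joint plate between -0.025 and 0.025 rad and linear speed of each of bolt, drift below 0.02 m/s); the robot touches nothing.
It fails at once if a bystander (lime, timer, garlic) is shifted by more than 30 mm (distance of any of lime_1, timer, garlic from where it was at the start of the episode above 0.03 m).
It also fails if it takes over 64 s, if anything falls off the work surface, if the arm or the gripper's body presses on something with over 40 N, if the wrist force passes 120 N, or if a joint passes its speed limit or range.

### The arm

A 6-joint arm with a two-finger parallel gripper is mounted at the origin on a cart in front of the work surface, level with it; the furniture and walls round the work are solid. World frame = base frame: x ahead of the robot, y to its left, z up, the work surface at z = 0. Lengths are in m, angles in rad, forces in N, time in s.
With the tool pointing down it reaches from about 0.275 to 1 m from the base axis. Payload 8.4 kg.
Tool frame: the origin (TCP) lies on the centre line of the jaws, within the pads' length; the fingertips stand 14 mm ahead of it and the grasp point (between the pads) lies 5 mm behind it; z points along the fingers, y is the line along which they close (so a half turn about z gives the same grasp; the last joint's range is limited). The gripper opens to 85 mm and grips with 20 to 120 N. Pads are 22 mm wide; open, the fingers measure 114 mm over their backs; the gripper's body (76 mm by 85 mm) begins 54 mm behind the grasp point. The pads swing forward as they close: fully open they stand 13 mm farther back than shut.
Start: joints at [-0.002, 0.353, 1.633, -0, 1.155, -0.002], TCP at [0.625, -0, 0.245] pointing down, gripper open.
Joint ranges: [-2.63, 2.63], [-0.92, 2.1], [0.06, 2.66], [-1.3, 4.44], [0, 2.69], [-3.02, 3.02]. Speed limits (rad/s): [2.22, 2.22, 2.79, 3.14, 3.14, 3.14].

### API

Orientations are given as a rotation vector (axis times angle).
In Python, from workcell import ctrl, cams, hand_in gives the robot as it stands. The module is installed in compiled form; this text tells all that it offers.
- The arm moves only by the shell command python3 -m handwheel 'ROWS' [FORCE]. ROWS is JSON, a list that holds one entry, the list of rows, each a list of 7 numbers: the turn, a rotation vector about the tool's x, y, z in degrees, then the shift along the tool's x, y, z in m, then the opening in per cent of the stroke, from 0 (shut) to 100 (fully open). In form: [[[ax, ay, az, dx, dy, dz, jaw], ...]]. A call has 1 to 12 rows; each row shifts and turns the commanded pose from where the row before left it, along the tool's axes as they then stand; what a row does not reach is not made up. A row lasts 1/8 s, in which the tool goes at most 62.5 mm and 10.7 degrees, less where a joint would pass 70% of its speed; a pose out of reach is approached as far as the arm can. A call with a gripper value outside its range is refused whole. The fingers move at their own pace and stop on an object; FORCE is the grip in N (left out, the last holds). Time passes only in rows, so rows that do not move let the fingers close. It gives the time, the measured TCP pose, the force, the opening and the grip force at its end, in the units of the state.
- ctrl.observe(): the state, without advancing time (a new reading comes with each control period).
- cams.capture(name): name is "scene" or "side" or "wrist"; returns (picture, depth): 384x512x3 uint8, red, green, blue; 384x512 float32, m along the optical axis (not along the pixel's ray), 0 where there is no reading.
- cams.camera_params(name): a dict with "fx", "fy", "cx", "cy" (pixels), "D" ([k1, k2, p1, p2, k3] as OpenCV has them; the pictures are not rectified), "cam_to_world" (4x4, takes a point from camera to world coordinates); the wrist camera has in their place "mount" (4x4, takes a point from camera to tool coordinates, whose origin is the TCP and whose axes are the flange's). Camera axes: x right, y up, looking along -z (the intrinsics and any distortion apply to the point x, -y, -z); pixel columns grow to the right and rows downward; lengths in m; the calibration is good to about 2 mm. A picture is of the moment at which its call begins: read the wrist's pose just before it. camera_params takes no time and is no camera call.
- hand_in(): hands the job in; it is judged then, once.
Trained networks look in the newest picture that a camera, given by its name, has taken for a name from the list of things; names that differ only in an ending like _2 or _b are one class to them, and where a whole thing is asked for, a point or a joint stands for the part that bears it (a point fixed in the world has none). Each returns a list of dicts, best first, with "conf" (0 to 1); they miss things now and then, are a little off and sometimes report something else, mostly with a low value. They report only what shows in the picture. A call takes as long as a camera call. They do not tell look-alikes from the thing itself.
- cams.look_for(camera, name): "centre" ([column, row] in pixels, amid what is visible of it).
- cams.trace(camera, name): "pixels" (384x512 bool, what is visible of it) and "centre" ([column, row] in pixels, amid what is visible of it).
The state is a dict: "t": time; "joint_pos": joint angles; "qvel": joint speeds; "tau": joint torques, N m; "eef_pos": TCP position; "tool_rot": TCP orientation; "force": force on the tool from outside, world axes, zero at the start; "torque": the same for the moment, N m; "width": opening from 0.0 (shut) to 1.0 (fully open); "finger_force": force on a finger pad.
Only numpy, scipy, OpenCV 4.12 (cv2) and the standard library are available. Lean on these libraries where they do the work, as an engineer would, in place of code of your own. Each camera call takes 0.05 s, during which the arm holds its last target. There are 200 camera calls.

## Working session

There is one attempt and no reset: what is moved stays moved. The work goes in short steps, Python scripts to look and compute and a shell command to move; the robot and the scene stay as the last step left them, time stands still between calls to the robot, and variables do not carry over. Pictures are saved under pics/ and viewed, at most 10 in all, crops included, and the job is handed in when it is done.

```bash
mkdir -p pics; cat > h.py <<'E'
import numpy as np, cv2
from workcell import ctrl, cams, hand_in
from scipy.spatial.transform import Rotation as R
def pose(name):
    p=cams.camera_params(name)
    if name!='wrist': T=np.array(p['cam_to_world'])
    else:
        s=ctrl.observe(); W=np.eye(4); W[:3,:3]=R.from_rotvec(s['tool_rot']).as_matrix(); W[:3,3]=s['eef_pos']
        T=W@np.array(p['mount'])
    K=np.array([[p['fx'],0,p['cx']],[0,p['fy'],p['cy']],[0,0,1]]); return K,np.array(p['D'],float),T
def rays(px,K,D,T):
    u=cv2.undistortPoints(np.array(px,float).reshape(-1,1,2),K,D).reshape(-1,2)
    d=np.c_[u[:,0],-u[:,1],-np.ones(len(u))]
    return d@T[:3,:3].T  # times depth
def on_plane(px,z,P):
    d=rays(px,*P); o=P[2][:3,3]; return o+d*((z-o[2])/d[:,2])[:,None]
def at_depth(px,dep,P):
    d=rays(px,*P); z=np.array([dep[int(round(v)),int(round(u))] for u,v in np.array(px).reshape(-1,2)])
    return P[2][:3,3]+d*z[:,None]
def proj(X,P):
    K,D,T=P; c=(np.atleast_2d(X)-T[:3,3])@T[:3,:3]; c=c*[1,-1,-1]
    return cv2.projectPoints(c.reshape(-1,1,3),np.zeros(3),np.zeros(3),K,D)[0].reshape(-1,2)
def cloud(dep,P):
    v,u=np.mgrid[:384,:512]; px=np.c_[u.ravel(),v.ravel()]
    X=P[2][:3,3]+rays(px,*P)*dep.reshape(-1,1); X[dep.ravel()==0]=np.nan; return X.reshape(384,512,3)
E
cat > look.py <<'E'
from h import *
ims=[]
for n in ['scene','side']:
    P=pose(n); im,dep=cams.capture(n); np.savez(f'{n}.npz',im=im,dep=dep)
    ims.append(im)
    for t in ['drift','bolt','rail','plate','stand','lime_1','timer','garlic']:
        for r in cams.trace(n,t)[:3]:
            if r['conf']<.3: continue
            X=cloud(dep,P)[r['pixels']]; 
            print(n,t,round(r['conf'],2),np.round(r['centre']),'med',np.round(np.nanmedian(X,0),3),'lo',np.round(np.nanpercentile(X,2,axis=0),3),'hi',np.round(np.nanpercentile(X,98,axis=0),3))
    print(n,'cam at',P[2][:3,3])
cv2.imwrite('pics/a.png',cv2.resize(np.vstack(ims)[:,:,::-1],(450,600)) if 0 else cv2.resize(ims[0][:,:,::-1],(800,600)))
cv2.imwrite('pics/b.png',cv2.resize(ims[1][:,:,::-1],(800,600)))
E
python3 look.py
```

```text
scene drift 0.79 [229. 210.] med [0.531 0.208 0.106] lo [0.524 0.189 0.058] hi [0.549 0.216 0.143]
scene bolt 0.71 [186. 234.] med [0.557 0.323 0.086] lo [0.55  0.306 0.058] hi [0.576 0.333 0.109]
scene bolt 0.63 [168. 281.] med [0.489 0.421 0.067] lo [0.48  0.404 0.009] hi [0.506 0.432 0.093]
scene bolt 0.56 [138. 266.] med [0.57  0.435 0.063] lo [0.561 0.414 0.   ] hi [0.596 0.447 0.093]
scene rail 0.74 [304. 177.] med [ 0.534 -0.092  0.044] lo [ 0.479 -0.289  0.   ] hi [0.62  0.011 0.066]
scene plate 0.6 [307. 170.] med [ 0.549 -0.138  0.052] lo [ 0.502 -0.225  0.043] hi [ 0.592 -0.056  0.069]
scene stand 0.87 [205. 242.] med [0.533 0.274 0.049] lo [0.501 0.174 0.   ] hi [0.6   0.355 0.058]
scene lime_1 0.54 [228. 184.] med [0.69  0.053 0.034] lo [0.675 0.026 0.009] hi [0.716 0.067 0.047]
scene timer 0.9 [203. 194.] med [0.685 0.146 0.041] lo [0.667 0.11  0.   ] hi [0.724 0.166 0.057]
scene garlic 0.49 [292. 146.] med [ 0.693 -0.267  0.029] lo [ 0.674 -0.302 -0.001] hi [ 0.745 -0.25   0.049]
scene cam at [-0.01160834  0.7651222   0.68632529]
side drift 0.78 [215. 169.] med [0.532 
[... 426 characters left out ...]
 -0.237  0.044] hi [ 0.587 -0.069  0.069]
side stand 0.64 [208. 185.] med [0.525 0.171 0.039] lo [0.497 0.156 0.001] hi [0.566 0.339 0.056]
side lime_1 0.67 [284. 234.] med [ 0.544 -0.186  0.04 ] lo [ 0.478 -0.301  0.001] hi [ 0.621 -0.012  0.063]
side lime_1 0.5 [280. 196.] med [0.684 0.024 0.03 ] lo [0.672 0.009 0.005] hi [0.704 0.046 0.045]
side timer 0.73 [267. 187.] med [0.684 0.109 0.035] lo [0.664 0.095 0.004] hi [0.718 0.145 0.055]
side garlic 0.58 [356. 240.] med [ 0.685 -0.293  0.03 ] lo [ 0.67  -0.307  0.01 ] hi [ 0.711 -0.265  0.048]
side garlic 0.38 [279. 197.] med [0.684 0.023 0.031] lo [0.672 0.009 0.01 ] hi [0.702 0.045 0.045]
side cam at [ 0.021941   -0.93109027  0.52433368]
```

View pics/a.png

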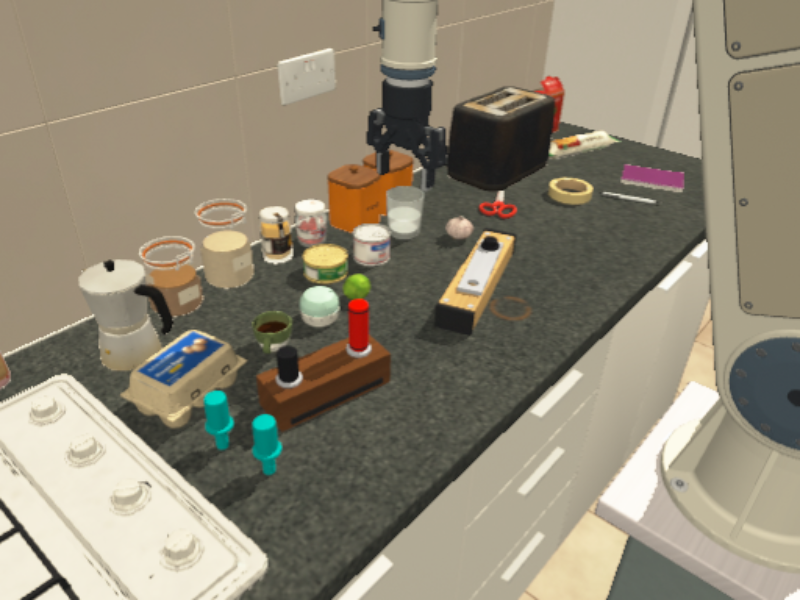

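View pics/b.png

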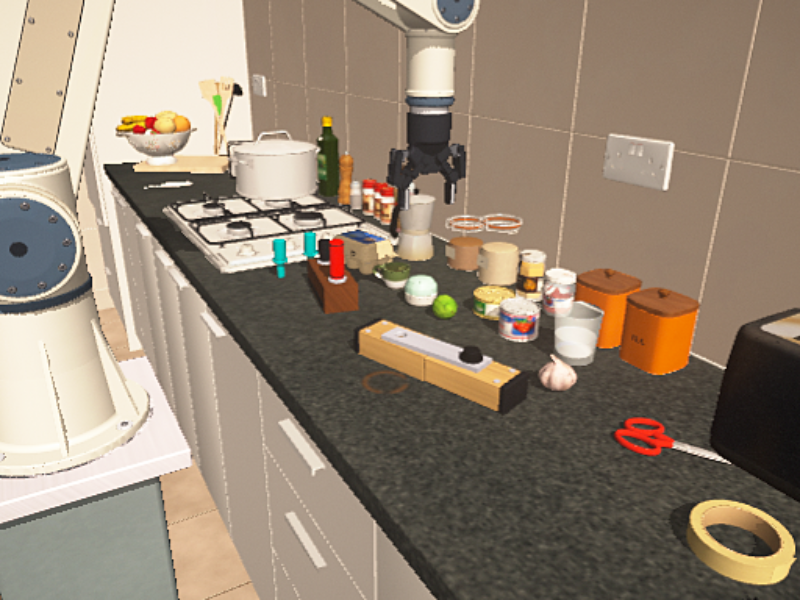

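The scene view shows the red drift at (358,325)/800 px in the stand's near socket, the black bolt at (288,365) in the far one and two turquoise look-alikes at (217,415) and (265,440). Both views show the rail, with the plate's fixed bolt head at the far end (490,242).

```bash
python3 - <<'E'
from h import *
np.set_printoptions(precision=4,suppress=True)
s=ctrl.observe(); print(s['t'],s['eef_pos'],s['tool_rot'],s['width'],s['force']); print(R.from_rotvec(s['tool_rot']).as_matrix())
p=cams.camera_params('wrist');print(p)
# plate/rail top shape from both cams
for n in ['scene','side']:
    f=np.load(n+'.npz'); X=cloud(f['dep'],pose(n))
    m=(X[...,0]>.45)&(X[...,0]<.65)&(X[...,1]>-.32)&(X[...,1]<.03)
    for lo,hi in [(.040,.0475),(.050,.056),(.060,.08)]:
        Y=X[m&(X[...,2]>lo)&(X[...,2]<hi)]; r=cv2.minAreaRect(Y[:,:2].astype(np.float32)*1000); print(n,lo,len(Y),np.round(r[0],1),np.round(r[1],1),round(r[2],2))
    m=(X[...,0]>.45)&(X[...,0]<.65)&(X[...,1]>.14)&(X[...,1]<.385)
    for lo,hi in [(.050,.059),(.07,.15)]:
        Y=X[m&(X[...,2]>lo)&(X[...,2]<hi)]; r=cv2.minAreaRect(Y[:,:2].astype(np.float32)*1000); print(n,'st',lo,len(Y),np.round(r[0],1),np.round(r[1],1),round(r[2],2))
E
```

```text
0.9 [ 0.625  -0.      0.2453] [-2.2215 -2.2214  0.0001] 1.0018297445201299 [-0.0134  0.4712 -0.3242]
[[ 0.  1. -0.]
 [ 1. -0. -0.]
 [-0. -0. -1.]]
{'fx': 272.2953654378227, 'fy': 272.2953654378227, 'cx': 252.7955764943312, 'cy': 192.5940871920743, 'D': array([-0.0638,  0.    ,  0.    ,  0.    ,  0.    ]), 'mount': array([[ 0.0005,  0.9578,  0.2873,  0.0734],
       [ 1.    , -0.0008,  0.0009,  0.0014],
       [ 0.0011,  0.2873, -0.9578, -0.1297],
       [ 0.    ,  0.    ,  0.    ,  1.    ]])}
scene 0.04 708 [ 556.4 -144.4] [ 67.4 316.6] 19.12
scene 0.05 434 [ 542.4 -115.4] [ 51.1 250.5] 19.2
scene 0.06 52 [ 577.7 -207.5] [24.5 22.9] 17.06
scene st 0.05 1365 [553.1 257. ] [192.2  75.4] 77.68
scene st 0.07 647 [552. 258.] [150.5  30.4] 77.4
side 0.04 881 [ 553.7 -146.7] [ 70.6 313. ] 19.17
side 0.05 531 [ 549.6 -147.8] [ 48.2 191.7] 22.51
side 0.06 77 [ 574.4 -214.2] [25.3 26.5] 16.49
side st 0.05 289 [558.2 278.9] [253.8  96.8] 68.59
side st 0.07 300 [548.2 251.1] [144.   30.3] 77.45
```

```bash
python3 -m handwheel '[[[0,0,0,-0.04,-0.03,-0.02,100],[0,0,0,-0.04,-0.03,-0.02,100],[0,0,0,-0.01,-0.015,-0.01,100],[0,0,0,0,0,0,100]]]'
cat > wl.py <<'E'
from h import *
import sys
np.set_printoptions(precision=4,suppress=True)
tag=sys.argv[1]
P=pose('wrist'); im,dep=cams.capture('wrist')
tr={}
for t in sys.argv[2:]:
    L=cams.trace('wrist',t); 
    for i,r in enumerate(L[:3]):
        if r['conf']<.3: continue
        tr[t+str(i)]=r['pixels']; X=cloud(dep,P)[r['pixels']]
        print(t,round(r['conf'],2),np.round(r['centre']),np.nanmedian(X,0),np.nanpercentile(X,2,axis=0),np.nanpercentile(X,98,axis=0))
np.savez(f'w{tag}.npz',im=im,dep=dep,K=P[0],D=P[1],T=P[2],**tr)
cv2.imwrite(f'pics/w{tag}.png',cv2.resize(im[:,:,::-1],(800,600)))
E
python3 wl.py r1 plate plate_hole rail_hole rail
```

```text
t: 1.4
eef_pos: [0.5499, -0.0904, 0.2962]
tool_rot: [2.222, 2.219, 0.002]
force: [0.8, 0.1, -0.3]
width: 0.998
finger_force: 0.0
plate 0.93 [252. 200.] [ 0.5515 -0.1407  0.0542] [ 0.5064 -0.229   0.0469] [ 0.5973 -0.0598  0.0713]
plate_hole 0.56 [253. 202.] [ 0.5515 -0.1411  0.0542] [ 0.5065 -0.2288  0.0518] [ 0.5977 -0.0595  0.0713]
rail_hole 0.8 [253. 186.] [ 0.5501 -0.1211  0.0473] [ 0.4885 -0.2849  0.0031] [ 0.6214 -0.001   0.0704]
rail 0.82 [253. 190.] [ 0.5502 -0.1213  0.0473] [ 0.4896 -0.2846  0.0181] [ 0.6217 -0.001   0.0704]
```

View pics/wr1.png

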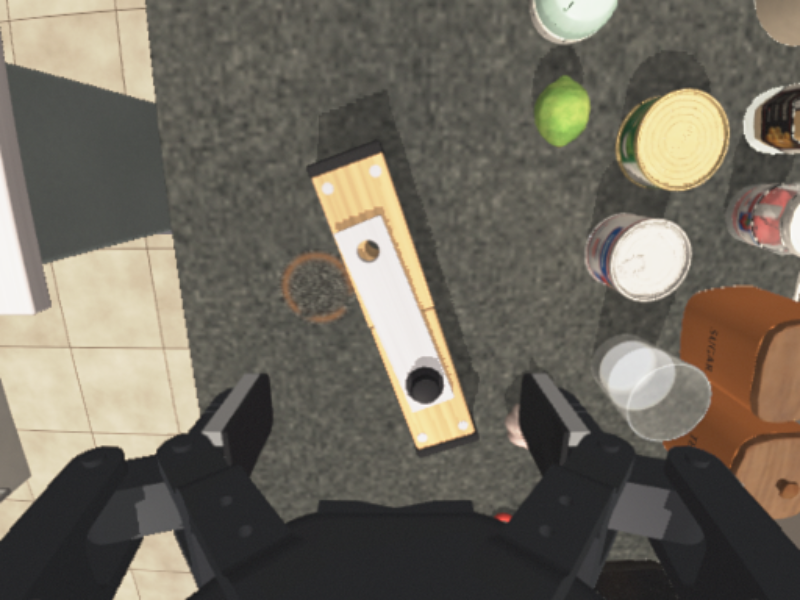

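The wrist view shows the plate hole at about (368,251)/800 px with the rail hole partly showing to its right, and the fixed bolt head at (425,386). I'll take a second rail view, then two of the stand.

```bash
python3 -m handwheel '[[[0,0,0,0.05,0,0.03,100],[0,0,0,0.02,-0.01,0.03,100],[0,0,0,0,0,0,100]]]' && python3 wl.py r2 plate
python3 -m handwheel '[[[0,0,0,0.055,0,-0.02,100],[0,0,0,0.06,0,-0.02,100],[0,0,0,0.06,0,-0.02,100],[0,0,0,0.06,0,-0.015,100],[0,0,0,0.04,0.01,0,100],[0,0,0,0,0,0,100]]]' && python3 wl.py s1 drift bolt stand
python3 -m handwheel '[[[0,0,0,0.05,0,0,100],[0,0,0,0.02,0,0,100],[0,0,0,0,0,0,100]]]' && python3 wl.py s2 drift bolt stand
```

```text
t: 2.02
eef_pos: [0.5382, -0.0182, 0.2327]
tool_rot: [-2.215, -2.222, 0.006]
force: [-0.1, 0.4, -0.2]
width: 1.0
finger_force: 0.0
plate 0.87 [259. 262.] [ 0.5487 -0.1333  0.0542] [ 0.5059 -0.2106  0.049 ] [ 0.5955 -0.0578  0.0699]
t: 2.88
eef_pos: [0.5515, 0.2559, 0.3112]
tool_rot: [2.218, 2.223, 0.005]
force: [-0.5, 0.2, -1.4]
width: 1.001
finger_force: 0.0
drift 0.73 [242. 214.] [0.5405 0.2078 0.1326] [0.5259 0.1887 0.0622] [0.5552 0.2143 0.1441]
bolt 0.92 [207.  46.] [0.4997 0.4101 0.0916] [0.4825 0.3981 0.0447] [0.5134 0.4271 0.0945]
bolt 0.63 [273.  31.] [0.577  0.4238 0.0917] [0.5622 0.4129 0.0447] [0.5928 0.4407 0.0944]
bolt 0.55 [263. 123.] [0.5641 0.3163 0.1084] [0.5493 0.3011 0.0605] [0.5794 0.3315 0.1103]
stand 0.7 [254. 161.] [0.5549 0.2672 0.0571] [0.5067 0.1725 0.0184] [0.5994 0.3483 0.0587]
t: 3.45
eef_pos: [0.5501, 0.3236, 0.3097]
tool_rot: [2.22, 2.222, -0.0]
force: [0.4, -0.9, -0.1]
width: 0.997
finger_force: 0.0
drift 0.77 [246. 258.] [0.5404 0.2087 0.1214] [0.525  0.1896 0.0619] [0.5546 0.2152 0.1441]
drift 0.39 [240. 320.] [0.5306 0.0099 0.0095] [ 0.5168 -0.0017  0.0017] [0.5399 0.0129 0.0197]
bolt 0.97 [212.  99.] [0.5007 0.4139 0.0924] [0.4846 0.3975 0.0452] [0.5135 0.4292 0.0945]
bolt 0.87 [272.  87.] [0.5763 0.4276 0.0922] [0.562  0.4122 0.0444] [0.5917 0.4428 0.0944]
bolt 0.8 [265. 174.] [0.5651 0.3206 0.1076] [0.5486 0.3003 0.057 ] [0.5824 0.3325 0.1102]
stand 0.91 [255. 202.] [0.5542 0.2692 0.0571] [0.506  0.171  0.0038] [0.6002 0.3516 0.0591]
```

View pics/ws1.png

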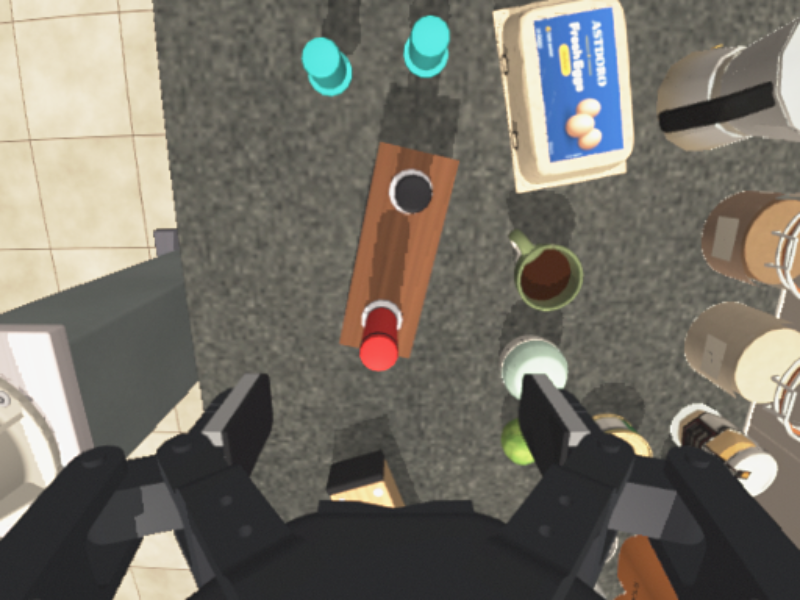

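View pics/wr2.png

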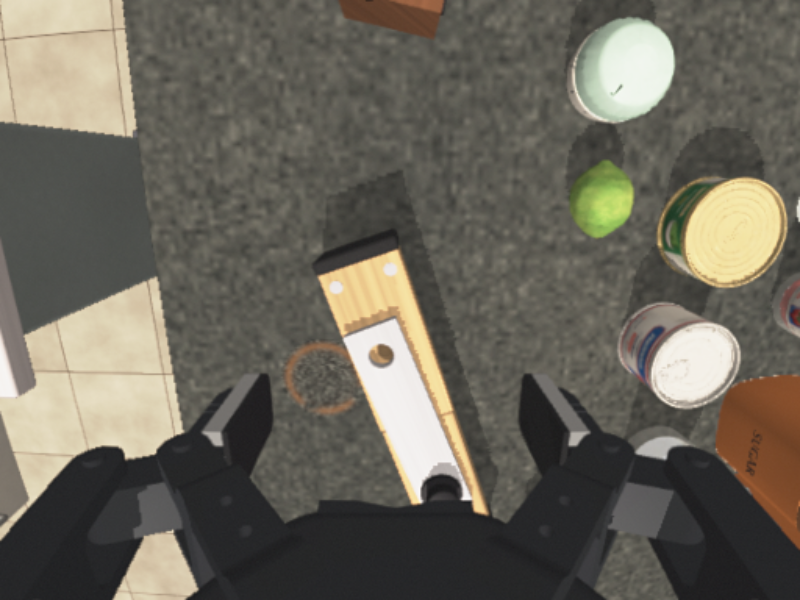

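The stand view shows the drift's red top at (379,352), the bolt's black top at (412,194) and the turquoise look-alikes beyond the stand; the second rail view shows the plate hole at (381,355).

```bash
cat > meas.py <<'E'
from h import *
np.set_printoptions(precision=4,suppress=True)
def ld(t):
    f=np.load(f'w{t}.npz'); return f,(f['K'],f['D'],f['T']),f['im'].astype(int),cloud(f['dep'],(f['K'],f['D'],f['T']))
def tri(ab):
    A=0;b=0
    for px,P in ab:
        d=rays(px,*P)[0]; d/=np.linalg.norm(d); M=np.eye(3)-np.outer(d,d); A=A+M; b=b+M@P[2][:3,3]
    return np.linalg.solve(A,b)
def top(mask):
    n,l,st,c=cv2.connectedComponentsWithStats(mask.astype(np.uint8)); i=1+np.argmax(st[1:,4]); cs,_=cv2.findContours((l==i).astype(np.uint8),0,1); return cv2.fitEllipse(cs[0])
dr=[];bo=[];ho=[]
for t in ['s1','s2']:
    f,P,im,X=ld(t)
    near=lambda x,y,r:np.hypot(X[...,0]-x,X[...,1]-y)<r
    for L,(x,y,z),h in [(dr,(.54,.2,.142),.142),(bo,(.565,.317,.108),.108)]:
        e=top(near(x,y,.03)&(abs(X[...,2]-z-.001)<.004)); L.append((e[0],P)); print(t,np.array(e[0]),np.array(e[1]),on_plane([e[0]],h,P)[0])
    m=f['stand0' if 'stand0' in f else 'stand'].astype(bool); 
    Y=X[(abs(X[...,2]-.057)<.003)&near(.554,.26,.13)]; r=cv2.minAreaRect((Y[:,:2]*1000).astype(np.float32)); print('stand',r,np.median(Y[:,2]))
    c=np.array(r[0])/1000
print('drift top',tri(dr),'bolt top',tri(bo))
for t in ['r1','r2']:
    f,P,im,X=ld(t); m=f['plate0'].astype(np.uint8)
    # plate white mask
    h,s,v=cv2.split(cv2.cvtColor(f['im'],cv2.COLOR_RGB2HSV))
    w=((s<45)&(v>165)&(cv2.dilate(m,np.ones((5,5)))>0)).astype(np.uint8)
    cs,hi=cv2.findContours(w,cv2.RETR_CCOMP,1)
    for c,k in zip(cs,hi[0]):
        if k[3]>=0 and cv2.contourArea(c)>30:
            e=cv2.fitEllipse(c); Y=on_plane(c.reshape(-1,2),.053,P)[:,:2]*1000; q=cv2.minEnclosingCircle(Y.astype(np.float32)); print(t,'hole',np.array(e[0]),np.array(e[1]),on_plane([e[0]],.053,P)[0],q)
            if np.hypot(*(np.array(on_plane([e[0]],.053,P)[0][:2])-[.525,-.08]))<.02: ho.append((e[0],P))
    c=max(cs,key=cv2.contourArea); Y=on_plane(c.reshape(-1,2),.053,P)[:,:2]*1000; print(t,'plate',cv2.minAreaRect(Y.astype(np.float32)))
    Y=X[(X[...,2]>.04)&(X[...,2]<.06)&(np.hypot(X[...,0]-.555,X[...,1]+.145)<.2)]; print('rail',cv2.minAreaRect((Y[:,:2]*1000).astype(np.float32)))
    Y=X[(X[...,2]>.062)&(X[...,2]<.08)&(np.hypot(X[...,0]-.577,X[...,1]+.211)<.03)]; print('head',cv2.minAreaRect((Y[:,:2]*1000).astype(np.float32)),np.median(Y[:,2]))
if len(ho)>1: print('hole tri',tri(ho))
E
python3 meas.py
```

```text
s1 [241.6671 225.1192] [22.2015 23.5622] [0.54   0.1995 0.142 ]
s1 [263.5909 123.6975] [23.3143 23.4823] [0.5658 0.3154 0.108 ]
stand ((552.723388671875, 256.69451904296875), (189.87417602539062, 70.45515441894531), 77.25057220458984) 0.05709015008318841
s2 [243.8512 274.3904] [19.4158 22.271 ] [0.5401 0.1999 0.142 ]
s2 [264.6517 178.3695] [21.6362 22.3581] [0.566  0.3161 0.108 ]
stand ((552.939697265625, 256.41802978515625), (191.2149658203125, 70.3825912475586), 77.44878387451172) 0.05716682180303245
drift top [0.54   0.1986 0.14  ] bolt top [0.5661 0.3153 0.1047]
r1 hole [271.4519 245.759 ] [25.1555 25.4438] [ 0.5796 -0.2134  0.053 ] ((579.74658203125, -214.23936462402344), 22.273391723632812)
r1 hole [235.4234 160.2338] [14.8849 15.3274] [ 0.5273 -0.0821  0.053 ] ((527.2289428710938, -82.20887756347656), 11.059205055236816)
r1 plate ((553.2630615234375, -147.48629760742188), (45.33160400390625, 191.77883911132812), 21.820219039916992)
rail ((638.5496826171875, -130.94580078125), (232.76242065429688, 337.6610412597656), 18.99641227722168)
head ((578.9983520507812, -211.3374786376953), (26.423198699951172, 26.405473709106445), 13.5760498046875) 0.0707349395461781
r2 hole [243.521  227.1903] [15.7791 16.9736] [ 0.5271 -0.0823  0.053 ] ((527.14111328125, -82.2846450805664), 11.081523895263672)
r2 plate ((552.0796508789062, -144.6846160888672), (45.518028259277344, 184.80120849609375), 21.959577560424805)
rail ((627.83837890625, -98.91886901855469), (231.6222686767578, 273.2160949707031), 19.723840713500977)
head ((578.8682250976562, -203.07229614257812), (26.86734390258789, 11.193259239196777), 5.208525657653809) 0.06956165710722206
hole tri [ 0.5272 -0.0821  0.0534]
```

```bash
python3 -m handwheel '[[[0,0,0,-0.05,-0.004,0.02,100],[0,0,0,-0.05,-0.004,0.03,100],[0,0,0,-0.025,-0.002,0.05,100],[0,0,0,0,0,0.035,100],[0,0,0,0,0,0,100]]]'
python3 - <<'E'
from h import *
import numpy as np
np.set_printoptions(precision=4,suppress=True)
s=ctrl.observe(); print(s['eef_pos'],R.from_rotvec(s['tool_rot']).as_matrix())
# rail from wood/black caps, r1
f=np.load('wr1.npz'); P=(f['K'],f['D'],f['T']); h,sa,v=cv2.split(cv2.cvtColor(f['im'],cv2.COLOR_RGB2HSV))
m=(f['rail0'].astype(np.uint8)); w=((h>10)&(h<28)&(sa>70)&(v>150)&(cv2.dilate(m,np.ones((7,7)))>0)) | ((f['plate0']>0))
w=cv2.morphologyEx(w.astype(np.uint8),cv2.MORPH_CLOSE,np.ones((3,3)))
cs,_=cv2.findContours(w,0,1); c=max(cs,key=cv2.contourArea); Y=on_plane(c.reshape(-1,2),.045,P)[:,:2]*1000
r=cv2.minAreaRect(Y.astype(np.float32)); print(r); a=np.radians(r[2]); print(np.array(r[0])/1000+.07*np.array([-np.sin(a),np.cos(a)]))
# long-side line fit
u=np.array([-np.sin(a),np.cos(a)]);n=np.array([u[1],-u[0]]); d=(Y-np.array(r[0]));
for sgn in (1,-1):
    k=(abs(d@u)<130)&(abs(sgn*(d@n)-32)<4); l=np.polyfit(d[k]@u,d[k]@n,1); print(sgn,k.sum(),l)
E
```

```text
t: 4.28
eef_pos: [0.5384, 0.1969, 0.1728]
tool_rot: [-2.222, -2.219, 0.007]
force: [0.0, 0.9, 0.7]
width: 0.998
finger_force: 0.0
[0.5384 0.1969 0.1728] [[ 0.0014  1.     -0.0046]
 [ 1.     -0.0014 -0.0018]
 [-0.0018 -0.0046 -1.    ]]
((556.1304931640625, -146.39419555664062), (66.33867645263672, 290.96484375), 19.072420120239258)
[ 0.5333 -0.0802]
1 160 [ 0.0055 32.0502]
-1 155 [ -0.0062 -31.4127]
```

```bash
python3 -m handwheel '[[[0,0,0,0.002,0.001,0.04,100],[0,0,0,0,0,0.037,100],[0,0,0,0,0,0,100],[0,0,0,0,0,0,30],[0,0,0,0,0,0,10],[0,0,0,0,0,0,10],[0,0,0,0,0,0,10],[0,0,0,0,0,0,10]]]' 60
```

```text
t: 5.28
eef_pos: [0.5415, 0.2008, 0.0991]
tool_rot: [2.221, 2.221, 0.002]
force: [-2.3, -0.5, 9.4]
width: 0.335
finger_force: 58.4
```

```bash
python3 -m handwheel '[[[0,0,0,0,0,-0.03,10],[0,0,0,0,0,-0.04,10],[0,0,0,0,0,-0.03,10],[0,0,0,0,0,0,10]]]'
python3 - <<'E'
from h import *
np.set_printoptions(precision=4,suppress=True)
s0=ctrl.observe();print(s0['eef_pos'],s0['force'],s0['width'],R.from_rotvec(s0['tool_rot']).as_matrix()[:,2])
for n in ['scene','side']:
    P=pose(n); im,dep=cams.capture(n); s=ctrl.observe(); print(s['eef_pos'],s['force'])
    r=cams.trace(n,'drift'); 
    for q in r[:2]:
        X=cloud(dep,P)[q['pixels']]; print(n,q['conf'],q['centre'],np.nanmedian(X,0),np.nanpercentile(X,2,axis=0),np.nanpercentile(X,98,axis=0))
    cv2.imwrite(f'pics/l{n}.png',im[:,:,::-1])
E
```

```text
t: 5.78
eef_pos: [0.5424, 0.2011, 0.2003]
tool_rot: [2.22, 2.22, 0.007]
force: [0.6, 0.4, -1.9]
width: 0.334
finger_force: 59.6
[0.5424 0.2011 0.2003] [ 0.5538  0.3918 -1.9383] 0.33390123592262927 [ 0.0044  0.0016 -1.    ]
[0.5413 0.2007 0.1985] [-0.3742 -0.0697 -2.3979]
scene 0.63 [225.7, 186.0] [0.5378 0.2107 0.1768] [0.5263 0.1916 0.1195] [0.5513 0.2169 0.2418]
[0.5402 0.2003 0.1967] [ 0.1123 -0.2256 -1.0563]
side 0.88 [214.3, 143.1] [0.5353 0.187  0.1827] [0.5221 0.1798 0.0257] [0.6976 0.5706 0.2391]
```

```bash
python3 -m handwheel '[[[0,0,0,-0.05,-0.001,0,10],[0,0,0,-0.06,-0.002,0,10],[0,0,0,-0.06,-0.002,0,10],[0,0,0,-0.06,-0.002,0,10],[0,0,0,-0.05,-0.002,0,10],[0,0,0,0,0,0.022,10],[0,0,0,0,0,0.02,10],[0,0,0,0,0,0,10],[0,0,0,0,0,0,10]]]'
cat > st.py <<'E'
from h import *
np.set_printoptions(precision=4,suppress=True)
A=[]
for i in range(3):
    P=pose('side'); im,dep=cams.capture('side'); s=ctrl.observe(); A.append(np.r_[s['eef_pos'],s['force'],R.from_rotvec(s['tool_rot']).as_matrix()[:,2]])
print(np.mean(A,0),np.std(A,0)[:3])
E
cat > sd.py <<'E'
from h import *
import sys
ims=[]
for n,X in [('scene',[.53,-.08,.06]),('side',[.53,-.08,.06])]:
    P=pose(n); im,dep=cams.capture(n); u,v=proj(X,P)[0].astype(int); c=im[max(v-50,0):v+35,u-50:u+50]; ims.append(cv2.resize(c,(400,340),interpolation=cv2.INTER_CUBIC))
cv2.imwrite(f'pics/{sys.argv[1]}.png',np.hstack(ims)[:,:,::-1])
E
python3 st.py; python3 sd.py c1
```

```text
t: 7.1
eef_pos: [0.532, -0.0793, 0.1557]
tool_rot: [-2.221, -2.221, 0.001]
force: [0.1, -0.2, -1.7]
width: 0.335
finger_force: 59.5
[ 0.5324 -0.0793  0.1563  0.3476  0.0537 -2.1004  0.0007 -0.0001 -1.    ] [0.0001 0.     0.0001]
```

View pics/c1.png

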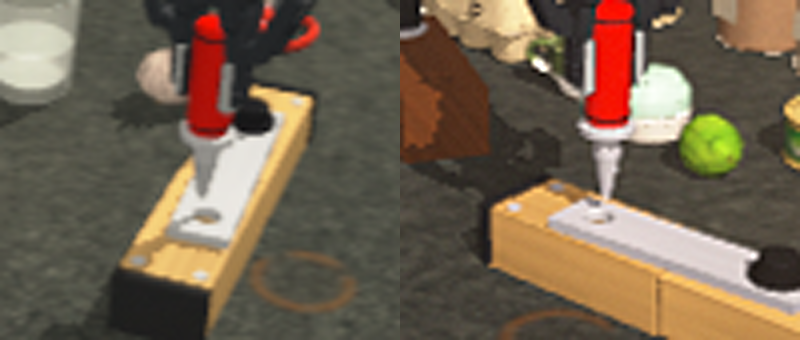

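The drift is held upright, with its tip about 15 mm above the plate, over the side of the hole where both holes overlap. Descending.

```bash
python3 -m handwheel '[[[0,0,0,0,-0.001,0.01,10],[0,0,0,0,0,0.008,10],[0,0,0,0,0,0.008,10],[0,0,0,0,0,0,10],[0,0,0,0,0,0,10]]]' 100; python3 st.py
```

```text
t: 7.98
eef_pos: [0.5311, -0.0794, 0.1298]
tool_rot: [-2.221, -2.221, 0.0]
force: [0.4, 0.2, -1.8]
width: 0.324
finger_force: 98.4
[ 0.5312 -0.0794  0.13   -0.2515 -0.1536 -2.4271  0.0004 -0.0001 -1.    ] [0.     0.     0.0001]
```

```bash
python3 -m handwheel '[[[0,0,0,0.0005,0.001,0.005,10],[0,0,0,0.0005,0.0013,0.005,10],[0,0,0,0,0,0,10]]]'; python3 -m handwheel '[[[0,0,0,0,0,0.004,10],[0,0,0,0,0,0.004,10],[0,0,0,0,0,0,10]]]'; python3 st.py
```

```text
t: 8.5
eef_pos: [0.5328, -0.0783, 0.1191]
tool_rot: [-2.221, -2.221, 0.001]
force: [-1.7, 0.4, -2.1]
width: 0.329
finger_force: 98.3
t: 8.88
eef_pos: [0.533, -0.0782, 0.1113]
tool_rot: [-2.221, -2.221, 0.0]
force: [-1.2, 2.2, -3.5]
width: 0.329
finger_force: 98.5
[ 0.533  -0.0782  0.1114 -2.2841  2.4225 -3.5313 -0.0008  0.0003 -1.    ] [0.     0.     0.0001]
```

```bash
python3 -m handwheel '[[[0,0,0,0,0,0.004,10],[0,0,0,0,0,0.003,10],[0,0,0,0,0,0,10]]]'; python3 -m handwheel '[[[0,0,0,0,0,0.002,10],[0,0,0,0,0,0.002,10],[0,0,0,0,0,0,10]]]'; python3 st.py
```

```text
t: 9.4
eef_pos: [0.5331, -0.0782, 0.1046]
tool_rot: [-2.221, -2.221, -0.0]
force: [-2.8, 3.9, -4.3]
width: 0.326
finger_force: 98.5
t: 9.78
eef_pos: [0.5331, -0.0781, 0.1008]
tool_rot: [-2.221, -2.221, -0.0]
force: [-3.0, 3.7, -2.4]
width: 0.329
finger_force: 98.5
[ 0.5332 -0.0781  0.1008 -2.833   4.719  -2.3448 -0.0003  0.0004 -1.    ] [0. 0. 0.]
```

```bash
python3 -m handwheel '[[[0,0,0,0.0005,0,0.003,10],[0,0,0,0,0,0.002,10],[0,0,0,0,0,0,10]]]'; python3 -m handwheel '[[[0,0,0,0,0,0.002,10],[0,0,0,0,0,0.001,10],[0,0,0,0,0,0,10],[0,0,0,0,0,0,10]]]'; python3 st.py;  python3 sd.py c2
```

```text
t: 10.3
eef_pos: [0.5336, -0.0778, 0.0963]
tool_rot: [2.221, 2.221, 0.001]
force: [-3.6, 4.6, 4.5]
width: 0.328
finger_force: 99.5
t: 10.8
eef_pos: [0.5339, -0.0777, 0.0959]
tool_rot: [2.221, 2.22, 0.002]
force: [-13.7, 7.2, 36.8]
width: 0.329
finger_force: 102.7
[  0.5339  -0.0777   0.0959 -14.084    6.9987  37.435    0.0015   0.0003
  -1.    ] [0. 0. 0.]
```

View pics/c2.png

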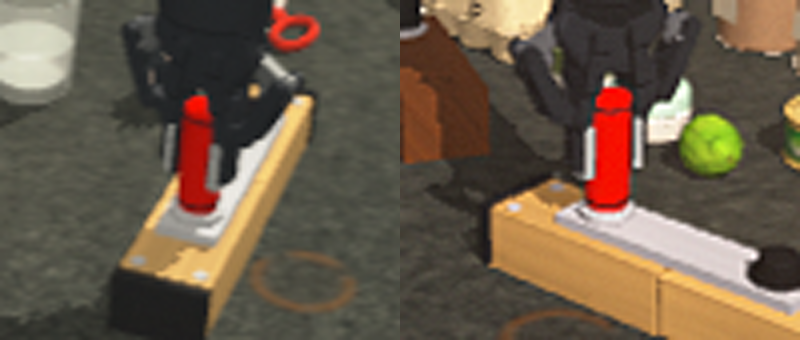

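The collar seems to sit on the plate in both views (around (197,215) and (608,215)). I'll check the height from the handle top and back off the pressing force.

```bash
cat > dz.py <<'E'
from h import *
np.set_printoptions(precision=4,suppress=True)
import sys
for n in ['scene','side']:
    P=pose(n); im,dep=cams.capture(n)
    for q in cams.trace(n,sys.argv[1])[:3]:
        X=cloud(dep,P)[q['pixels']]; X=X[np.hypot(X[:,0]-float(sys.argv[2]),X[:,1]-float(sys.argv[3]))<.035]
        if len(X)>20: print(n,round(q['conf'],2),len(X),'z50,95,98,100',np.nanpercentile(X[:,2],[50,95,98,100]),'med',np.nanmedian(X,0))
E
python3 dz.py drift .533 -.08
python3 -m handwheel '[[[0,0,0,0,-0.0005,-0.0015,10],[0,0,0,0,0,0,10],[0,0,0,0,0,0,10]]]'; python3 st.py; python3 dz.py drift .533 -.08
```

```text
scene 0.5 240 z50,95,98,100 [0.0917 0.1368 0.1381 0.1398] med [ 0.5314 -0.067   0.0917]
side 0.82 322 z50,95,98,100 [0.093  0.1375 0.1381 0.1395] med [ 0.527  -0.0924  0.093 ]
t: 11.62
eef_pos: [0.5337, -0.0778, 0.0961]
tool_rot: [2.221, 2.22, 0.002]
force: [-6.3, 5.8, 18.8]
width: 0.331
finger_force: 99.7
[ 0.5338 -0.0778  0.0961 -6.4805  6.1227 18.7765  0.0021  0.0002 -1.    ] [0. 0. 0.]
scene 0.68 263 z50,95,98,100 [0.0884 0.137  0.1381 0.1406] med [ 0.5304 -0.0673  0.0884]
scene 0.5 120 z50,95,98,100 [0.0513 0.0548 0.0557 0.0943] med [ 0.5212 -0.0626  0.0513]
side 0.84 317 z50,95,98,100 [0.0937 0.1377 0.1382 0.1452] med [ 0.5264 -0.0927  0.0937]
```

```bash
python3 -m handwheel '[[[0,0,0,0,0,-0.01,10],[0,0,0,0,0,-0.015,10],[0,0,0,0,0,-0.02,10],[0,0,0,0,0,-0.03,10],[0,0,0,0,0,-0.03,10],[0,0,0,0,0,0,10],[0,0,0,0,0,0,10]]]'; python3 st.py
```

```text
t: 12.85
eef_pos: [0.5327, -0.0781, 0.199]
tool_rot: [2.221, 2.221, -0.0]
force: [-1.0, -0.5, -1.8]
width: 0.33
finger_force: 98.6
[ 0.5322 -0.078   0.1983  0.0403  0.2188 -2.1909 -0.0015  0.     -1.    ] [0.0001 0.     0.0001]
```

```bash
python3 -m handwheel '[[[0,0,0,0.05,0.002,0,10],[0,0,0,0.06,0.002,0,10],[0,0,0,0.06,0.002,0,10],[0,0,0,0.06,0.002,0,10],[0,0,0,0.048,0,0,10],[0,0,0,0,0,0.02,10],[0,0,0,0,0,0.015,10],[0,0,0,0,0,0,10],[0,0,0,0,0,0,10]]]'; python3 st.py
```

```text
t: 14.12
eef_pos: [0.5411, 0.1995, 0.1644]
tool_rot: [-2.223, -2.22, 0.0]
force: [0.4, -0.1, -0.7]
width: 0.328
finger_force: 98.6
[ 0.5413  0.1997  0.1649  0.4386  0.0408 -1.9147  0.0009  0.0003 -1.    ] [0.     0.0001 0.0001]
```

```bash
python3 -m handwheel '[[[0,0,0,0.0005,-0.0008,0.02,10],[0,0,0,0,0,0.02,10],[0,0,0,0,0,0.02,10],[0,0,0,0,0,0,10]]]'; python3 -m handwheel '[[[0,0,0,0,0,0.003,10],[0,0,0,0,0,0.002,10],[0,0,0,0,0,0,10],[0,0,0,0,0,0,10]]]'
```

```text
t: 14.78
eef_pos: [0.5393, 0.2001, 0.1035]
tool_rot: [-2.221, -2.22, 0.003]
force: [-0.8, -0.2, -2.1]
width: 0.332
finger_force: 98.6
t: 15.28
eef_pos: [0.5402, 0.2007, 0.0996]
tool_rot: [2.221, 2.221, 0.001]
force: [0.4, -0.4, -2.2]
width: 0.33
finger_force: 98.6
```

```bash
python3 -m handwheel '[[[0,0,0,0,0,0.001,10],[0,0,0,0,0,0,10]]]';  python3 -m handwheel '[[[0,0,0,0,0,0,60],[0,0,0,0,0,0,100],[0,0,0,0,0,0,100],[0,0,0,0,0,0,100]]]' 60;  python3 -m handwheel '[[[0,0,0,0,0,-0.05,100],[0,0,0,0,0,-0.05,100],[0,0,0,0,0,0,100]]]'; python3 st.py; python3 dz.py drift .54 .199
```

```text
t: 15.52
eef_pos: [0.5402, 0.2007, 0.0993]
tool_rot: [2.221, 2.221, 0.001]
force: [-2.7, -2.0, 8.7]
width: 0.326
finger_force: 99.9
t: 16.02
eef_pos: [0.54, 0.2006, 0.0983]
tool_rot: [2.221, 2.221, 0.0]
force: [0.3, -0.5, 0.1]
width: 1.004
finger_force: 0.0
t: 16.4
eef_pos: [0.5424, 0.2015, 0.2024]
tool_rot: [2.219, 2.219, 0.011]
force: [0.0, -0.2, -0.2]
width: 0.999
finger_force: 0.0
[ 0.5402  0.2006  0.1987 -0.4108  0.5698 -0.4114  0.0011  0.0004 -1.    ] [0.0007 0.0003 0.001 ]
scene 0.8 408 z50,95,98,100 [0.1015 0.1416 0.1423 0.1437] med [0.5323 0.2082 0.1015]
scene 0.49 336 z50,95,98,100 [0.0553 0.0582 0.062  0.0706] med [0.5247 0.2072 0.0553]
side 0.53 267 z50,95,98,100 [0.0982 0.1401 0.1415 0.1425] med [0.532  0.1866 0.0982]
```

```bash
python3 -m handwheel '[[[0,0,0,0.05,0.012,0,80],[0,0,0,0.05,0.012,0,70],[0,0,0,0.0155,0.002,0,70],[0,0,0,0,0,0.03,70],[0,0,0,0,0,0.025,70],[0,0,0,0,0,0,70],[0,0,0,0,0,0,70]]]'; python3 st.py
```

```text
t: 17.62
eef_pos: [0.5663, 0.3158, 0.1439]
tool_rot: [2.222, 2.221, 0.0]
force: [-0.5, -0.7, 0.6]
width: 0.699
finger_force: 0.0
[ 0.5666  0.3161  0.1445 -0.28    0.1145  0.767   0.0014  0.0007 -1.    ] [0.     0.0001 0.0001]
```

```bash
python3 -m handwheel '[[[0,0,0,0,-0.0005,0.03,70],[0,0,0,0,0,0.03,70],[0,0,0,0,0,0,70],[0,0,0,0,0,0,10],[0,0,0,0,0,0,10],[0,0,0,0,0,0,10],[0,0,0,0,0,0,10]]]' 80; python3 -m handwheel '[[[0,0,0,0,0,-0.03,10],[0,0,0,0,0,-0.04,10],[0,0,0,0,0,-0.04,10],[0,0,0,0,0,0,10],[0,0,0,0,0,0,10]]]'; python3 st.py; python3 dz.py bolt .566 .316
```

```text
t: 18.65
eef_pos: [0.5666, 0.3167, 0.0853]
tool_rot: [2.221, 2.221, 0.005]
force: [-0.3, -0.6, 6.9]
width: 0.33
finger_force: 78.6
t: 19.27
eef_pos: [0.5652, 0.3159, 0.1932]
tool_rot: [-2.222, -2.221, 0.0]
force: [0.3, 0.5, -1.9]
width: 0.334
finger_force: 78.9
[ 0.5648  0.3157  0.1921  0.0352 -0.1103 -1.4125 -0.0017 -0.0009 -1.    ] [0.     0.     0.0002]
side 0.71 178 z50,95,98,100 [0.1758 0.213  0.2134 0.2145] med [0.5594 0.3045 0.1758]
```

```bash
python3 -m handwheel '[[[0,0,0,-0.05,-0.005,0,10],[0,0,0,-0.06,-0.006,0,10],[0,0,0,-0.06,-0.006,0,10],[0,0,0,-0.06,-0.006,0,10],[0,0,0,-0.06,-0.006,0,10],[0,0,0,-0.046,-0.002,0,10],[0,0,0,0,0,0,10],[0,0,0,0,0,0,10]]]'; python3 wl.py h1 plate; python3 - <<'E'
from h import *
f=np.load('wh1.npz'); P=(f['K'],f['D'],f['T']); h,s,v=cv2.split(cv2.cvtColor(f['im'],cv2.COLOR_RGB2HSV)); m=f['plate0'].astype(np.uint8)
w=((s<45)&(v>150)&(cv2.dilate(m,np.ones((5,5)))>0)).astype(np.uint8)
cs,hi=cv2.findContours(w,cv2.RETR_CCOMP,1)
for c,k in zip(cs,hi[0]):
    if k[3]>=0 and cv2.contourArea(c)>30: e=cv2.fitEllipse(c); print(e,on_plane([e[0]],.053,P)[0])
print(P[2][:3,3],ctrl.observe()['eef_pos'])
u,v=proj([.533,-.08,.053],P)[0].astype(int); cv2.imwrite('pics/h1c.png',cv2.resize(f['im'][max(v-60,0):v+60,u-80:u+80][:,:,::-1],None,fx=4,fy=4,interpolation=cv2.INTER_CUBIC))
E
```

```text
t: 20.62
eef_pos: [0.5346, -0.0198, 0.1932]
tool_rot: [-2.222, -2.22, -0.0]
force: [-0.6, 1.0, -0.9]
width: 0.332
finger_force: 78.9
plate 0.75 [277. 309.] [ 0.5621 -0.1725  0.0542] [ 0.5419 -0.1897  0.0527] [ 0.5788 -0.0095  0.2536]
[0.53604559 0.0535788  0.32295345] [ 0.53457612 -0.01896101  0.19320263]
```

View pics/h1c.png

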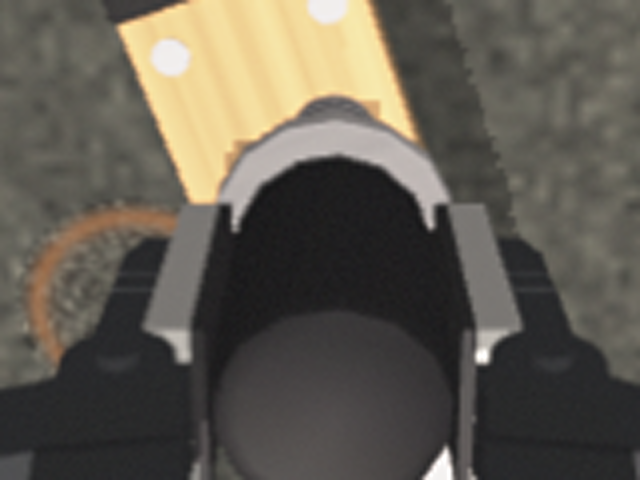

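The bolt in hand hides the hole, so I go by the drift's measured home pose.

```bash
python3 -m handwheel '[[[0,0,0,-0.03,-0.0005,0,10],[0,0,0,-0.0285,-0.0005,0,10],[0,0,0,0,0,0.03,10],[0,0,0,0,0,0.026,10],[0,0,0,0,0,0,10],[0,0,0,0,0,0,10]]]'; python3 st.py
```

```text
t: 21.48
eef_pos: [0.5342, -0.0778, 0.1381]
tool_rot: [2.22, 2.222, 0.001]
force: [-0.5, 0.1, -1.0]
width: 0.333
finger_force: 79.0
[ 0.5344 -0.0781  0.1384  0.112   0.0176 -0.9487  0.0017 -0.0002 -1.    ] [0.     0.0001 0.    ]
```

```bash
python3 -m handwheel '[[[0,0,0,0,-0.001,0.01,10],[0,0,0,0,0,0.005,10],[0,0,0,0,0,0.003,10],[0,0,0,0,0,0,10],[0,0,0,0,0,0,10]]]'; python3 st.py;  python3 -m handwheel '[[[0,0,0,0,0,0.004,10],[0,0,0,0,0,0.003,10],[0,0,0,0,0,0,10]]]'; python3 st.py
```

```text
t: 22.25
eef_pos: [0.5326, -0.0785, 0.1194]
tool_rot: [2.221, 2.221, 0.0]
force: [0.6, 0.2, -1.6]
width: 0.331
finger_force: 79.0
[ 0.5327 -0.0784  0.1195 -0.016  -0.1662 -1.8086  0.0003 -0.     -1.    ] [0. 0. 0.]
t: 22.78
eef_pos: [0.5322, -0.0784, 0.1119]
tool_rot: [-2.221, -2.221, 0.001]
force: [-0.5, -0.2, -1.3]
width: 0.341
finger_force: 79.0
[ 0.5324 -0.0784  0.1122  0.0413  0.8751 -1.2061 -0.0002  0.     -1.    ] [0.0001 0.     0.0001]
```

```bash
python3 -m handwheel '[[[0,0,0,0,0.0005,0.005,10],[0,0,0,0,0,0.005,10],[0,0,0,0,0,0,10]]]';  python3 -m handwheel '[[[0,0,0,0,0,0.006,10],[0,0,0,0,0,0.006,10],[0,0,0,0,0,0,10]]]'; python3 -m handwheel '[[[0,0,0,0,0,0.004,10],[0,0,0,0,0,0.002,10],[0,0,0,0,0,0,10]]]'; python3 st.py
```

```text
t: 23.3
eef_pos: [0.5326, -0.0783, 0.1017]
tool_rot: [-2.221, -2.221, 0.001]
force: [0.3, 0.1, -2.0]
width: 0.328
finger_force: 79.0
t: 23.68
eef_pos: [0.5326, -0.0783, 0.0897]
tool_rot: [-2.221, -2.221, 0.001]
force: [-0.8, -0.2, -0.9]
width: 0.333
finger_force: 79.1
t: 24.05
eef_pos: [0.5329, -0.0784, 0.0842]
tool_rot: [-2.221, -2.221, 0.0]
force: [0.1, 0.4, -0.7]
width: 0.333
finger_force: 79.1
[ 0.533  -0.0784  0.0843  0.2751 -0.0238 -1.3181  0.0001 -0.     -1.    ] [0.     0.     0.0001]
```

```bash
python3 -m handwheel '[[[0,0,0,0,0,0.002,10],[0,0,0,0,0,0,10]]]';  python3 -m handwheel '[[[0,0,0,0,0,0.001,10],[0,0,0,0,0,0,10],[0,0,0,0,0,0,10]]]'; python3 st.py; python3 dz.py bolt .533 -.079
```

```text
t: 24.45
eef_pos: [0.5332, -0.0784, 0.0825]
tool_rot: [2.221, 2.221, 0.0]
force: [-0.1, -0.3, 0.8]
width: 0.328
finger_force: 79.8
t: 24.82
eef_pos: [0.5335, -0.0783, 0.0823]
tool_rot: [2.221, 2.221, 0.001]
force: [-2.3, 2.1, 12.8]
width: 0.334
finger_force: 80.8
[ 0.5335 -0.0783  0.0823 -2.3727  2.3861 12.0932  0.0011  0.0001 -1.    ] [0. 0. 0.]
side 0.66 204 z50,95,98,100 [0.0765 0.1042 0.105  0.1053] med [ 0.5274 -0.0914  0.0765]
```

```bash
python3 -m handwheel '[[[0,0,0,0,0,0,50],[0,0,0,0,0,0,90],[0,0,0,0,0,0,90],[0,0,0,0,0,0,90]]]' 60;  python3 -m handwheel '[[[0,0,0,0,0,-0.05,90],[0,0,0,0,0,-0.06,90],[0,0,0,0.055,0,-0.05,90],[0,0,0,0.05,0,0,90],[0,0,0,0,0,0,90],[0,0,0,0,0,0,90]]]'; python3 dz.py bolt .533 -.079; python3 dz.py drift .54 .199; python3 wl.py f1 bolt drift plate; python3 - <<'E'
from h import *
f=np.load('wf1.npz'); P=(f['K'],f['D'],f['T']); X=cloud(f['dep'],P)
for x,y,z in [(.533,-.079,.106),(.579,-.211,.071)]:
    m=(np.hypot(X[...,0]-x,X[...,1]-y)<.03)&(abs(X[...,2]-z)<.004); Y=X[m]; print(len(Y),np.median(Y,0) if len(Y) else '', cv2.minEnclosingCircle((Y[:,:2]*1000).astype(np.float32)) if len(Y) else '')
E
```

```text
t: 25.68
eef_pos: [0.5329, -0.0784, 0.0812]
tool_rot: [-2.221, -2.221, 0.0]
force: [0.5, -0.0, 0.5]
width: 0.903
finger_force: 0.0
t: 26.42
eef_pos: [0.5328, 0.0177, 0.2331]
tool_rot: [-2.22, -2.222, 0.001]
force: [-0.2, 0.2, 0.1]
width: 0.902
finger_force: 0.0
scene 0.79 242 z50,95,98,100 [0.0802 0.1049 0.1058 0.1066] med [ 0.5287 -0.0683  0.0802]
side 0.48 259 z50,95,98,100 [0.0789 0.1043 0.1047 0.1054] med [ 0.5249 -0.0906  0.0789]
scene 0.63 434 z50,95,98,100 [0.1022 0.1419 0.1422 0.1431] med [0.5294 0.2055 0.1022]
scene 0.27 289 z50,95,98,100 [0.0552 0.057  0.0574 0.0594] med [0.5224 0.2093 0.0552]
side 0.83 276 z50,95,98,100 [0.0998 0.14   0.141  0.142 ] med [0.5305 0.1848 0.0998]
bolt 0.95 [254. 259.] [ 0.5343 -0.07    0.096 ] [ 0.5181 -0.0886  0.0575] [ 0.5504 -0.0622  0.1072]
drift 0.98 [257.   8.] [0.539  0.1823 0.0718] [0.5225 0.1775 0.0608] [0.5559 0.1946 0.1053]
plate 0.79 [269. 289.] [ 0.5555 -0.1396  0.054 ] [ 0.5114 -0.1865  0.0476] [ 0.5883 -0.0524  0.0556]
490 [ 0.53427569 -0.07717757  0.10581672] ((534.3372802734375, -78.71599578857422), 14.8605375289917)
0
```

View pics/wf1.png

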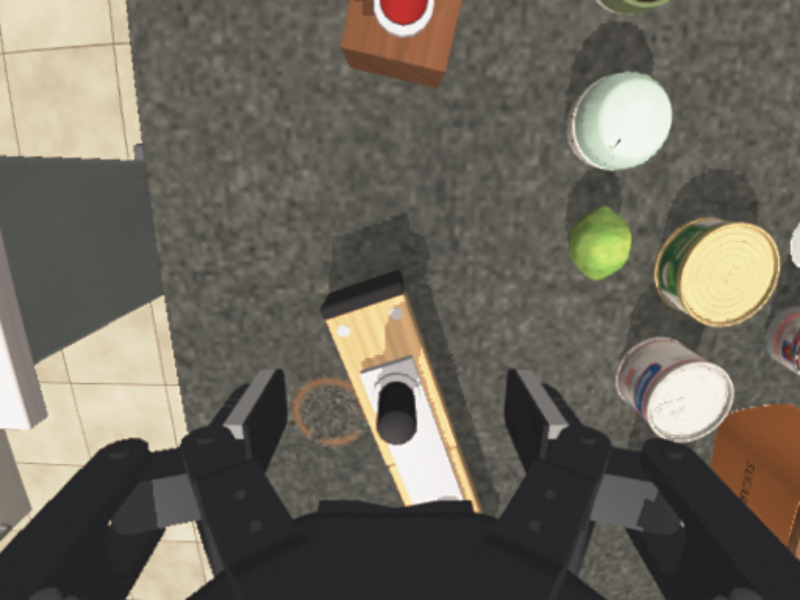

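The wrist view shows the bolt upright, its flange on the plate at (395,385), with the plate now lying straight along the rail. The drift is upright in the stand at (404,5). The bystanders haven't moved and the gripper is clear, so I'm handing in.

```bash
python3 -c "
from workcell import hand_in
print(hand_in())"
```

```text
the job is handed in; nothing more can be done
None
```

The job is handed in: the drift went fully home and back upright in its stand socket, the black bolt is home in the lined-up hole, and nothing around was disturbed; by my own camera and force checks it all looks in place, but `hand_in()` gave no verdict.

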